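# Sort finished tool handles off the rack and bench by shape

### The job

Sort the three pale wooden handles by shape: pull the eight-sided handle up out of the rack's spring clips and put it and the other eight-sided handle in the brown wooden tray, and put the flat handle in the white plastic tub. Set each one down inside, not dropped, so that all lie flat on the floor of their container, not on one another or on a wall. Do not knock or push the trays and other things about.

Things in the scene. Friction and masses are not known exactly. Their poses are not given: they have to be found in the camera images.
- held_handle: Eight-sided wooden tool handle, 28 across flats, 140 long (126 of wood and a 14 long steel ferrule of 23 diameter), about 90 g. Origin at the centre of the wooden part, on its axis; x along the handle towards the ferrule (wood from x = -63 to +63). At the start it is clipped level in the rack, axis 59 above the bench. All three pieces are of one pale wood.
- loose_handle: A second handle just like held_handle, lying on the bench on one of its flats (axis 14 above the bench).
- flat_handle: Flat wooden scraper handle: a board 150 long (x), 44 wide (y), 20 thick (z) with round ends, about 100 g, lying flat on the bench. Origin at its centre, 10 above the bench. It may have swapped places with loose_handle.
- rack: Finishing rack fixed to the bench: plywood board 170 (x) x 80 (y) x 18 thick, spring clips at x = -45 and +45. The held handle lies along the rack's x, its centre over the origin, resting on a black block in each clip; between the clips it is free: 74 of clear length, 27 of clear height under it. Origin: centre of the board's underside, z up.
- clip_mid (a point): Point midway between the rack's two clips, on the held handle's axis, 59 above the bench. Each clip is a pair of slippery, springy steel jaws hooked over the handle's upper edges (jaw tops 76 above the bench, 41 over both). Pulled straight up by its middle, the handle spreads the jaws within 6 mm of travel at roughly 10 to 15 N in all, then slides out, clear of them 30 mm up.
- tray: Brown wooden tray, loose (1.3 kg), outside 200 (x) x 190 (y) x 45 high, walls and floor 8 thick. Origin: centre of its underside, on the bench; z up. Inner floor 184 x 174. It may have swapped sides with the tub.
- tub: White plastic tub, loose (0.9 kg), outside 200 (x) x 160 (y) x 55 high, walls and floor 5 thick. Origin: centre of its underside, on the bench; z up. Inner floor 190 x 150.
- sanding_block: Bystander, to be left alone: cork sanding block 50 x 100 x 30 high, near left (mm).
- wax_jar: Bystander, to be left alone: pale jar, 64 diameter, 60 high, beyond the rack to the left (mm).
- mug: Bystander, to be left alone: blue mug, 76 diameter, 85 high, beyond the rack to the right (mm).
- brush: Bystander, to be left alone: brush lying down, 200 long, beyond the rack (mm).
- screwdriver: Bystander, to be left alone: screwdriver lying down, 200 long, beyond the mug to the right (mm).
- hammer: Bystander, to be left alone: hammer lying down, 260 long, near right (mm).
- oil_can: Bystander, to be left alone: pale metal can, 70 diameter, 110 high, far left (mm).
Not all that is in view belongs to the job. Leave any pink look-alike of the flat_handle alone.

How it is judged:
By the outcome, as a careful person would: the job done as asked, in the order asked, and still so for the second after the job is handed in, with the robot touching nothing.
It also fails if it takes over 72 s, if anything falls off the work surface, if the arm or the gripper's body presses on something with over 40 N, if the wrist force passes 120 N, or if a joint passes its speed limit or range.

### The arm

A 7-joint arm with a two-finger parallel gripper is mounted at the origin on the work surface. World frame = base frame: x ahead of the robot, y to its left, z up, the work surface at z = 0. Lengths are in mm, angles in rad, forces in N, time in s.
With the tool pointing down it reaches from about 350 to 900 mm from the base axis. Payload 19.9 kg.
Tool frame: the origin (TCP) lies at the very end of the fingers, on their centre line; the grasp point (between the pads) lies 19 mm behind it; z points along the fingers, y is the line along which they close (so a half turn about z gives the same grasp; the last joint's range is limited). The gripper opens to 85 mm and grips with 20 to 120 N. Pads are 22 mm wide; open, the fingers measure 114 mm over their backs; the gripper's body (76 mm by 85 mm) begins 54 mm behind the grasp point. The pads swing forward as they close: fully open they stand 13 mm farther back than shut.
Start: joints at [1.093, 0.417, -0.01, 1.614, 0.005, 1.111, -0.053], TCP at [263.827, -566.565, 231.26] pointing down, gripper open.
Joint ranges: [-2.81, 2.81], [-0.39, 2.02], [-1.27, 1.25], [0.06, 2.57], [-1.19, 4.33], [0.19, 2], [-2.82, 2.82]. Speed limits (rad/s): [1.89, 1.89, 2.39, 2.39, 3.01, 3.01, 3.01].

### API

Orientations are given as a 3x3 rotation matrix whose columns are the frame's x, y, z axes.
In Python, from bench import ctrl, optics gives the robot as it stands. The module is installed in compiled form; this text tells all that it offers.
- The arm moves only by the shell command python3 -m jog 'ROWS' [FORCE]. ROWS is JSON, a list of rows, each an object of numbers: "claw": the finger opening in m, from 0 to 0.0854; "tx", "ty", "tz": the shift along the tool's x, y, z in m; "twist": the turn about the tool's z in rad. In form: [{"claw": .., "tx": .., "ty": .., "tz": .., "twist": ..}, ...]. A call has 1 to 10 rows; each row is the pose to reach, as a shift and turn from the pose commanded when the call began, along the tool's axes at that moment; what a row does not reach only later rows make up. A row lasts 1/12 s, in which the tool goes at most 41.7 mm and 7.16 degrees, less where a joint would pass 70% of its speed; a pose out of reach is approached as far as the arm can. A call with a gripper value outside its range is refused whole. The fingers move at their own pace and stop on an object; FORCE is the grip in N (left out, the last holds). Time passes only in rows, so rows that repeat a pose let the fingers close. It gives the time, the measured TCP pose, the force, the opening and the grip force at its end, in the units of the state.
- ctrl.get_state(): the state, without advancing time (a new reading comes with each control period).
- optics.capture(name): name is "scene" or "side" or "wrist"; returns a dict with "img" (384x512x3 uint8, red, green, blue), "fov_y" (degrees; the focal length in pixels is half the picture's height over the tangent of half this angle, whatever the lens; pixels are square), "cx", "cy" (the principal point, pixels), "cam_to_world" (4x4, takes a point from camera to world coordinates); the wrist camera has in their place "tool_from_camera" (4x4, takes a point from camera to tool coordinates, whose origin is the TCP and whose axes are the flange's). Camera axes: x right, y up, looking along -z (the intrinsics and any distortion apply to the point x, -y, -z); pixel columns grow to the right and rows downward; lengths in mm; the calibration is good to about 2 mm. A picture is of the moment at which its call begins: read the wrist's pose just before it. There is no depth.
- ctrl.job_done(): hands the job in; it is judged then, once.
The state is a dict: "time_s": time; "joints": joint angles; "joint_vel": joint speeds; "joint_torque": joint torques, N m; "tcp_pos": TCP position; "eef_rot": TCP orientation; "ft_force": force on the tool from outside, world axes, zero at the start; "wrist_torque": the same for the moment, N m; "finger_gap": finger opening in mm; "grip_force": force on a finger pad.
Only numpy, scipy, OpenCV 4.12 (cv2) and the standard library are available. Lean on these libraries where they do the work, as an engineer would, in place of code of your own. Each camera call takes 0.05 s, during which the arm holds its last target. There are 200 camera calls.

## Working session

There is one attempt and no reset: what is moved stays moved. The work goes in short steps, Python scripts to look and compute and a shell command to move; the robot and the scene stay as the last step left them, time stands still between calls to the robot, and variables do not carry over. Pictures are saved under pics/ and viewed, at most 10 in all, crops included, and the job is handed in when it is done.

```bash
mkdir -p pics
python3 - <<'E'
from bench import ctrl, optics
import cv2,numpy as np
s=ctrl.get_state();print({k:np.round(v,3).tolist() for k,v in s.items()})
for n in("scene","side","wrist"):
    c=optics.capture(n);cv2.imwrite(f"pics/{n}0.png",c["img"][:,:,::-1])
    print(n,{k:np.round(v,3).tolist() for k,v in c.items() if k!="img"})
    if n!="wrist":cv2.imwrite(f"pics/{n}0b.png",cv2.resize(c["img"][:,:,::-1],(800,600),interpolation=cv2.INTER_CUBIC))
E
```

```text
{'time_s': 0.0, 'joints': [1.093, 0.418, -0.01, 1.614, 0.005, 1.111, -0.053], 'joint_vel': [-0.001, -0.0, 0.0, 0.001, 0.001, -0.001, 0.001], 'joint_torque': [0.002, -86.444, 0.679, -43.49, 0.019, 0.007, 0.0], 'tcp_pos': [263.697, -566.26, 230.651], 'eef_rot': [[0.907, 0.422, -0.001], [0.422, -0.907, 0.001], [-0.0, -0.001, -1.0]], 'ft_force': [0.47, -1.091, -0.587], 'wrist_torque': [0.029, 0.01, 0.03], 'grip_force': 0.0, 'finger_gap': 85.14}
scene {'fov_y': 43.399, 'cx': 252.859, 'cy': 188.486, 'cam_to_world': [[0.297, -0.589, 0.751, 1663.28], [0.955, 0.179, -0.237, -452.864], [0.005, 0.788, 0.616, 999.905], [0.0, 0.0, 0.0, 1.0]]}
side {'fov_y': 45.079, 'cx': 247.611, 'cy': 197.525, 'cam_to_world': [[-0.998, 0.055, -0.032, 468.971], [-0.062, -0.711, 0.701, 1063.973], [0.016, 0.701, 0.713, 1245.954], [0.0, 0.0, 0.0, 1.0]]}
wrist {'fov_y': 69.18, 'cx': 258.739, 'cy': 193.517, 'tool_from_camera': [[0.0, 0.958, 0.287, 73.287], [1.0, -0.0, -0.001, 1.409], [-0.001, 0.287, -0.958, -143.524], [0.0, 0.0, 0.0, 1.0]]}
```

View pics/scene0b.png

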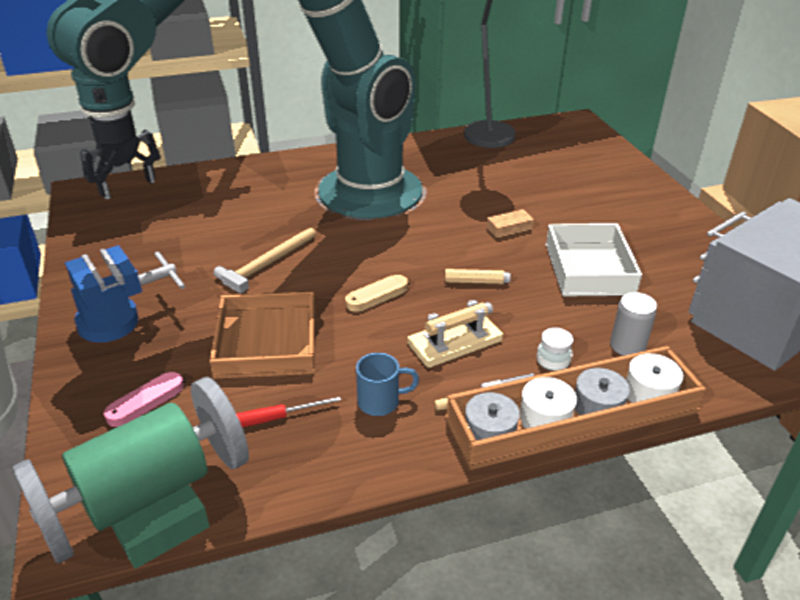

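View pics/side0b.png

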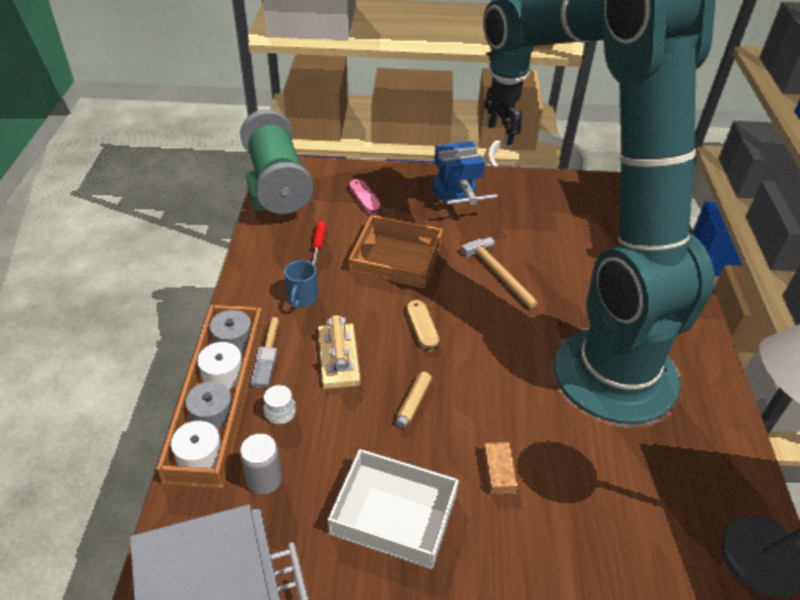

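Run:
```python
import cv2
a=cv2.imread("pics/scene0.png")[135:240,210:350];b=cv2.imread("pics/side0.png")[185:280,195:290]
cv2.imwrite("pics/sc_c.png",cv2.resize(a,None,fx=5.5,fy=5.5,interpolation=cv2.INTER_CUBIC))
cv2.imwrite("pics/si_c.png",cv2.resize(b,None,fx=6,fy=6,interpolation=cv2.INTER_CUBIC))
```

```text
(no output)
```

View pics/sc_c.png

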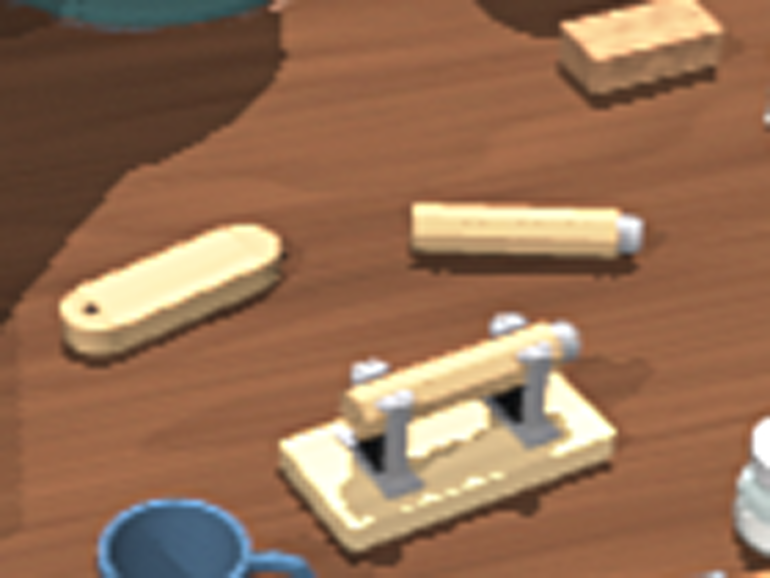

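View pics/si_c.png

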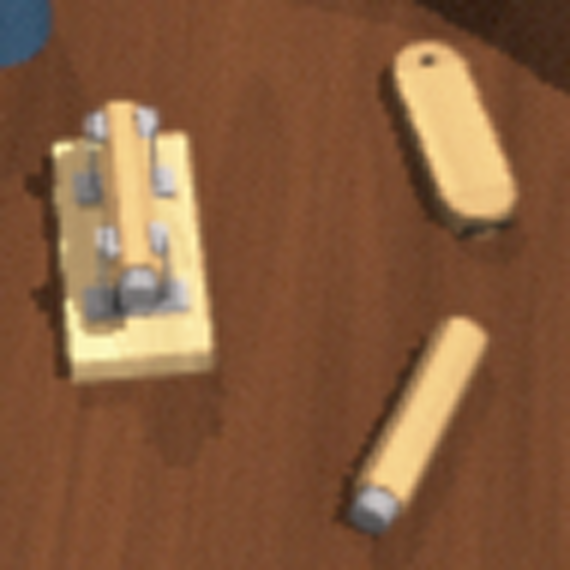

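```bash
cat > h.py <<'E'
import numpy as np, pickle
from bench import ctrl, optics
from scipy.optimize import least_squares
def cams():
    return {n:optics.capture(n) for n in("scene","side")}
def proj(c,P,T=None):
    T=c["cam_to_world"] if T is None else T
    p=(np.c_[P,np.ones(len(P))]@np.linalg.inv(T).T)[:,:3]
    f=192/np.tan(np.radians(c["fov_y"]/2))
    return np.c_[c["cx"]-f*p[:,0]/p[:,2],c["cy"]+f*p[:,1]/p[:,2]]
def ray(c,uv,z,T):
    f=192/np.tan(np.radians(c["fov_y"]/2))
    d=T[:3,:3]@np.array([(uv[0]-c["cx"])/f,-(uv[1]-c["cy"])/f,-1]);o=T[:3,3]
    return o+d*(z-o[2])/d[2]
def place(L,q):
    L=np.array(L,float);c,s=np.cos(q[2]),np.sin(q[2])
    return np.c_[q[0]+c*L[:,0]-s*L[:,1],q[1]+s*L[:,0]+c*L[:,1],L[:,2]]
def fit(obs,C,q0):
    f=lambda q:np.concatenate([(proj(C[n],place([l],q))[0]-uv) for n,l,uv in obs])
    best=min((least_squares(f,[*q0[:2],y],loss="soft_l1") for y in np.arange(-3,3.2,.7)),key=lambda r:r.cost)
    return best.x,np.abs(best.fun).round(1)
E
python3 - <<'E'
from h import *
C=cams()
s=lambda x,y:("scene",(210+x/5.5,135+y/5.5)); d=lambda x,y:("side",(195+x/6,185+y/6))
S=lambda x,y:("scene",(x*.64,y*.64)); D=lambda x,y:("side",(x*.64,y*.64))
O=lambda *a:[(v[0],l,v[1]) for l,v in a]
R={}
R["loose"]=O(((-63,0,14),s(412,229)),((77,0,14),s(640,235)),((-63,0,21),d(464,327)),((77,0,14),d(372,511)))
R["flat"]=O(((75,0,20),s(65,318)),((-75,0,20),s(278,240)),((75,0,20),d(418,43)),((-75,0,20),d(495,220)))
R["rackboard"]=O(((-85,40,18),s(355,530)),((-85,-40,18),s(280,445)),((85,40,18),s(615,437)),((-85,40,18),d(52,143)),((-85,-40,18),d(187,133)),((85,-40,18),d(212,357)),((85,40,18),d(72,363)))
R["held"]=O(((-63,0,59),s(360,412)),((77,0,59),s(568,340)),((77,0,59),d(138,290)),((-63,0,70),d(123,102)))
for sx,sy,n in((100,95,"tray"),(95,100,"tray90")):
  R[n]=O(((-sx,-sy,45),S(220,295)),((-sx,sy,45),S(313,293)),((sx,sy,45),S(315,362)),((sx,-sy,45),S(212,362)),
   ((-sx,-sy,45),D(442,236)),((-sx,sy,45),D(430,286)),((sx,sy,45),D(349,265)),((sx,-sy,45),D(366,219)))
for sx,sy,n in((100,80,"tub"),(80,100,"tub90")):
  R[n]=O(((-sx,-sy,55),S(547,226)),((-sx,sy,55),S(607,223)),((sx,sy,55),S(639,272)),((sx,-sy,55),S(561,279)),
   ((-sx,-sy,55),D(458,482)),((-sx,sy,55),D(434,546)),((sx,sy,55),D(330,518)),((sx,-sy,55),D(360,454)))
for n,o in R.items():
  q,r=fit(o,C,(500,0));print(n,q.round(2),r)
E
```

```text
loose [448.25 111.46  -5.06] [0.  0.4 0.5 0.2 0.1 0.5 0.5 1. ]
flat [ 437.17 -104.36   -1.26] [1.  0.2 0.3 1.6 0.3 0.3 1.1 0.8]
rackboard [626.08   2.16   0.92] [ 4.4 30.5  1.   0.5  0.2  1.4 36.8  8.7  2.1  0.5 39.9 11.2  0.   0.1]
held [622.69   1.39   8.03] [1.2 0.2 0.2 0.2 0.1 1.1 0.4 0. ]
tray [ 513.09 -354.48   43.79] [0.3 0.2 0.3 2.2 0.7 4.7 0.4 0.  0.1 5.9 2.3 7.6 0.6 3.5 1.6 3.2]
tray90 [ 513.7  -351.17  -12.76] [0.2 1.1 3.1 1.4 3.4 5.9 0.1 1.3 1.2 6.3 4.2 6.4 0.1 2.  2.9 3.3]
tub [476.07 373.58  87.71] [1.3 1.  3.9 0.  0.2 1.3 2.2 2.  0.5 5.  1.6 2.8 0.5 0.6 0.7 5.3]
tub90 [477.73 365.11   6.2 ] [10.   5.5  4.   1.2  4.2  4.8  1.8  2.   9.6 19.6  1.2  1.1  7.7 10.4
  1.1  8.7]
```

Run:
```python
from h import *
import cv2
C=cams()
s=lambda x,y:("scene",(210+x/5.5,135+y/5.5)); d=lambda x,y:("side",(195+x/6,185+y/6))
O=lambda *a:[(v[0],l,v[1]) for l,v in a]
o=O(((-85,-40,18),s(355,530)),((-85,40,18),s(280,445)),((85,-40,18),s(615,437)),((-85,-40,18),d(52,143)),((-85,40,18),d(187,133)),((85,40,18),d(212,357)),((85,-40,18),d(72,363)))
print(fit(o,C,(620,0)))
def crop(n,x,y):
    return cv2.resize(C[n]["img"][y:y+75,x:x+100,::-1],(400,300),interpolation=cv2.INTER_CUBIC)
m=np.vstack([np.hstack([crop("scene",120,175),crop("side",210,130)]),np.hstack([crop("scene",335,130),crop("side",202,286)])])
cv2.imwrite("pics/quad.png",m)
```

```text
(array([623.87959333,   2.13370247,   1.75690096]), array([0. , 0.5, 0.7, 0.8, 0.2, 1. , 0. , 0.2, 0.5, 0.3, 0.1, 1.4, 0.4,
       0.3]))
```

View pics/quad.png

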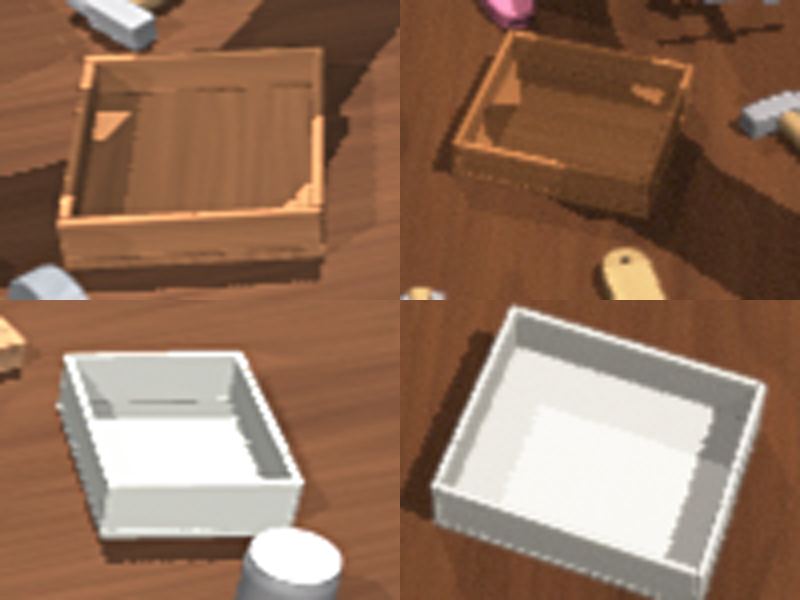

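Run:
```python
from h import *
C=cams()
a=lambda x,y:("scene",(120+x/4,175+y/4));b=lambda x,y:("side",(210+(x-400)/4,130+y/4))
c=lambda x,y:("scene",(335+x/4,130+(y-300)/4));d=lambda x,y:("side",(202+(x-400)/4,286+(y-300)/4))
for n,sx,sy,z,P in(("tray",100,95,45,[a(82,57),a(323,48),a(326,208),a(58,218),b(693,65),b(655,182),b(455,143),b(515,33)]),("tray90",95,100,45,[a(82,57),a(323,48),a(326,208),a(58,218),b(693,65),b(655,182),b(455,143),b(515,33)]),
 ("tub",100,80,55,[c(64,354),c(242,352),c(302,484),c(103,490),d(765,383),d(703,575),d(435,488),d(513,308)])):
  K=[(-sx,-sy,z),(-sx,sy,z),(sx,sy,z),(sx,-sy,z)]*2
  q,r=fit([(p[0],k,p[1]) for k,p in zip(K,P)],C,(500,0)); q[2]=(q[2]+np.pi/2)%np.pi-np.pi/2; print(n,q.round(3),r)
```

```text
tray [ 5.09109e+02 -3.55568e+02 -2.11000e-01] [0.8 1.3 0.1 2.  0.5 0.3 0.5 0.9 0.8 0.9 0.4 0.  0.3 0.2 1.4 1.6]
tray90 [ 5.10343e+02 -3.56081e+02 -2.21000e-01] [0.7 0.2 1.7 0.7 0.8 1.  1.6 0.1 0.2 1.7 2.6 0.6 0.1 0.6 0.1 2.3]
tub [ 4.77190e+02  3.80622e+02 -2.76000e-01] [0.2 0.3 0.4 0.2 0.2 0.4 1.8 1.4 0.4 0.3 0.2 0.5 1.1 0.8 0.3 1.3]
```

```bash
cat > d.py <<'E'
import sys;from h import *
# usage: d.py x y z yaw -> tool-frame shift (m) and twist
x,y,z,w=map(float,sys.argv[1:5]);s=ctrl.get_state();R=np.array(s["eef_rot"])
cur=np.arctan2(R[1,0],R[0,0]);dw=(w-cur+np.pi)%(2*np.pi)-np.pi
print("d",(R.T@(np.array([x,y,z])-s["tcp_pos"])/1e3).round(4),"twist",round(-dw,4),"| t",round(s["time_s"],2),"pos",np.round(s["tcp_pos"],1),"yaw",round(cur,3),"gap",round(s["finger_gap"],1),"grip",round(s["grip_force"],1),"F",np.round(s["ft_force"],1),"tilt",R[2].round(3),"j7",round(s["joints"][6],2))
E
python3 -m jog '[{"claw":0.085,"tx":0.565,"ty":-0.364,"tz":0.05,"twist":-1.31},{"claw":0.085,"tx":0.565,"ty":-0.364,"tz":0.05,"twist":-1.31},{"claw":0.085,"tx":0.565,"ty":-0.364,"tz":0.05,"twist":-1.31},{"claw":0.085,"tx":0.565,"ty":-0.364,"tz":0.05,"twist":-1.31},{"claw":0.085,"tx":0.565,"ty":-0.364,"tz":0.05,"twist":-1.31},{"claw":0.085,"tx":0.565,"ty":-0.364,"tz":0.05,"twist":-1.31},{"claw":0.085,"tx":0.565,"ty":-0.364,"tz":0.05,"twist":-1.31},{"claw":0.085,"tx":0.565,"ty":-0.364,"tz":0.05,"twist":-1.31},{"claw":0.085,"tx":0.565,"ty":-0.364,"tz":0.05,"twist":-1.31},{"claw":0.085,"tx":0.565,"ty":-0.364,"tz":0.05,"twist":-1.31}]'; python3 d.py 623 1.8 170 1.75
```

```text
time_s: 1.28
tcp_pos: [486.2, -213.3, 200.6]
eef_rot: [[-0.121, 0.993, 0.0], [0.993, 0.121, -0.0], [-0.0, 0.0, -1.0]]
ft_force: [0.5, -1.3, 0.6]
finger_gap: 85.1
grip_force: 0.0
d [0.197  0.1617 0.0305] twist -0.0583 | t 1.28 pos [ 486.2 -213.3  200.6] yaw 1.692 gap 85.1 grip 0.0 F [ 0.5 -1.3  0.6] tilt [-0.  0. -1.] j7 0.35
```

```bash
python3 -m jog '[{"claw":0.085,"tx":0.197,"ty":0.162,"tz":0.03,"twist":-0.058},{"claw":0.085,"tx":0.197,"ty":0.162,"tz":0.03,"twist":-0.058},{"claw":0.085,"tx":0.197,"ty":0.162,"tz":0.03,"twist":-0.058},{"claw":0.085,"tx":0.197,"ty":0.162,"tz":0.03,"twist":-0.058},{"claw":0.085,"tx":0.197,"ty":0.162,"tz":0.03,"twist":-0.058},{"claw":0.085,"tx":0.197,"ty":0.162,"tz":0.03,"twist":-0.058},{"claw":0.085,"tx":0.197,"ty":0.162,"tz":0.03,"twist":-0.058},{"claw":0.085,"tx":0.197,"ty":0.162,"tz":0.03,"twist":-0.058},{"claw":0.085,"tx":0.197,"ty":0.162,"tz":0.03,"twist":-0.058}]' >/dev/null; python3 d.py 623 1.8 48 1.75
cat > w.py <<'E'
import sys;from h import *
import cv2
s=ctrl.get_state();c=optics.capture("wrist");T=np.eye(4);T[:3,:3]=s["eef_rot"];T[:3,3]=s["tcp_pos"];T=T@np.array(c["tool_from_camera"])
pickle.dump((c,T),open("w.pkl","wb"))
im=cv2.resize(c["img"][:,:,::-1],(768,576),interpolation=cv2.INTER_CUBIC);cv2.imwrite(f"pics/{sys.argv[1]}.png",im)
E
python3 w.py w1
```

```text
d [ 0.0024 -0.0002  0.122 ] twist -0.0053 | t 2.03 pos [ 6.237e+02 -5.000e-01  1.700e+02] yaw 1.745 gap 84.9 grip 0.0 F [-0.4 -0.2  0.4] tilt [ 0.    -0.001 -1.   ] j7 -0.08
```

View pics/w1.png

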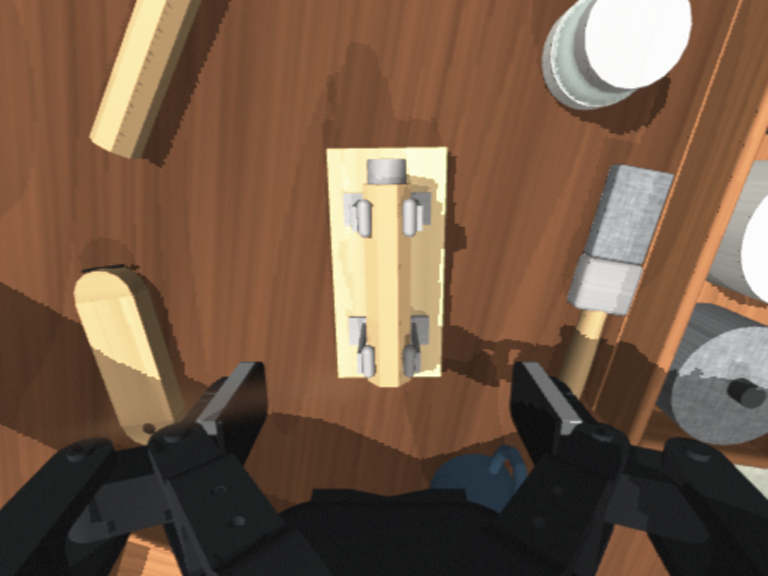

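Run:
```python
from h import *
c,T=pickle.load(open("w.pkl","rb"))
for n,uv,z in(("ferr",(386.5,185),73),("butt",(388,383),73),("jawf",(386.5,216),76),("jawb",(389,360),76),("board1",(387,149),18),("board2",(389,377),18)):
    print(n,ray(c,np.array(uv)/1.5,z,T).round(1))
```

```text
ferr [612.8  59.5  73. ]
butt [635.1 -62.3  73. ]
jawf [615.7  42.9  76. ]
jawb [632.6 -44.7  76. ]
board1 [609.3  80.2  18. ]
board2 [640.3 -87.3  18. ]
```

```bash
python3 -m jog '[{"claw":0.085,"tx":0,"ty":0,"tz":0.03,"twist":-0.006},{"claw":0.085,"tx":0,"ty":0,"tz":0.06,"twist":-0.006},{"claw":0.085,"tx":0,"ty":0,"tz":0.09,"twist":-0.006},{"claw":0.085,"tx":0,"ty":0,"tz":0.11,"twist":-0.006},{"claw":0.085,"tx":0,"ty":0,"tz":0.122,"twist":-0.006},{"claw":0.085,"tx":0,"ty":0,"tz":0.122,"twist":-0.006}]' 30 >/dev/null;  python3 d.py 624 -0.5 48 1.752
python3 -m jog '[{"claw":0.02,"tx":0,"ty":0,"tz":0,"twist":0},{"claw":0.02,"tx":0,"ty":0,"tz":0,"twist":0},{"claw":0.02,"tx":0,"ty":0,"tz":0,"twist":0},{"claw":0.02,"tx":0,"ty":0,"tz":0,"twist":0},{"claw":0.02,"tx":0,"ty":0,"tz":0,"twist":0},{"claw":0.02,"tx":0,"ty":0,"tz":0,"twist":0},{"claw":0.02,"tx":0,"ty":0,"tz":0,"twist":0}]' 30; python3 d.py 624 -0.5 48 1.752
```

```text
d [ 0.0014  0.0018 -0.0016] twist -0.0037 | t 2.58 pos [622.4  -2.2  46.4] yaw 1.748 gap 85.0 grip 0.0 F [-0.1 -0.3  1. ] tilt [ 0.    -0.003 -1.   ] j7 -0.14
time_s: 3.17
tcp_pos: [624.2, -0.9, 49.4]
eef_rot: [[-0.178, 0.984, 0.001], [0.984, 0.178, -0.0], [-0.0, 0.001, -1.0]]
ft_force: [-2.5, -0.5, 8.3]
finger_gap: 27.1
grip_force: 29.4
d [ 0.0004 -0.0002  0.0014] twist -0.0022 | t 3.17 pos [624.2  -0.9  49.4] yaw 1.75 gap 27.1 grip 29.4 F [-2.5 -0.5  8.3] tilt [-0.     0.001 -1.   ] j7 -0.14
```

```bash
python3 -m jog '[{"claw":0.02,"tx":0,"ty":0,"tz":0,"twist":0},{"claw":0.02,"tx":0,"ty":0,"tz":0,"twist":0},{"claw":0.02,"tx":0,"ty":0,"tz":-0.003,"twist":0},{"claw":0.02,"tx":0,"ty":0,"tz":-0.006,"twist":0},{"claw":0.02,"tx":0,"ty":0,"tz":-0.010,"twist":0},{"claw":0.02,"tx":0,"ty":0,"tz":-0.015,"twist":0},{"claw":0.02,"tx":0,"ty":0,"tz":-0.02,"twist":0},{"claw":0.02,"tx":0,"ty":0,"tz":-0.027,"twist":0},{"claw":0.02,"tx":0,"ty":0,"tz":-0.035,"twist":0},{"claw":0.02,"tx":0,"ty":0,"tz":-0.045,"twist":0}]' 90
python3 -m jog '[{"claw":0.02,"tx":0,"ty":0,"tz":-0.02,"twist":0},{"claw":0.02,"tx":0,"ty":0,"tz":-0.05,"twist":0},{"claw":0.02,"tx":0,"ty":0,"tz":-0.08,"twist":0},{"claw":0.02,"tx":0,"ty":0,"tz":-0.08,"twist":0}]' >/dev/null;  python3 d.py 547.1 -371.2 150 1.36; python3 w.py w2
```

```text
time_s: 4.0
tcp_pos: [624.0, -0.7, 94.4]
eef_rot: [[-0.178, 0.984, 0.0], [0.984, 0.178, 0.0], [0.0, 0.0, -1.0]]
ft_force: [0.2, -1.2, -0.3]
finger_gap: 25.8
grip_force: 91.3
d [-0.3508 -0.1444  0.0295] twist 0.39 | t 4.33 pos [ 6.264e+02 -3.000e-01  1.801e+02] yaw 1.75 gap 25.6 grip 91.3 F [ 0.9  0.1 -0. ] tilt [-0.001  0.008 -1.   ] j7 -0.08
```

View pics/w2.png

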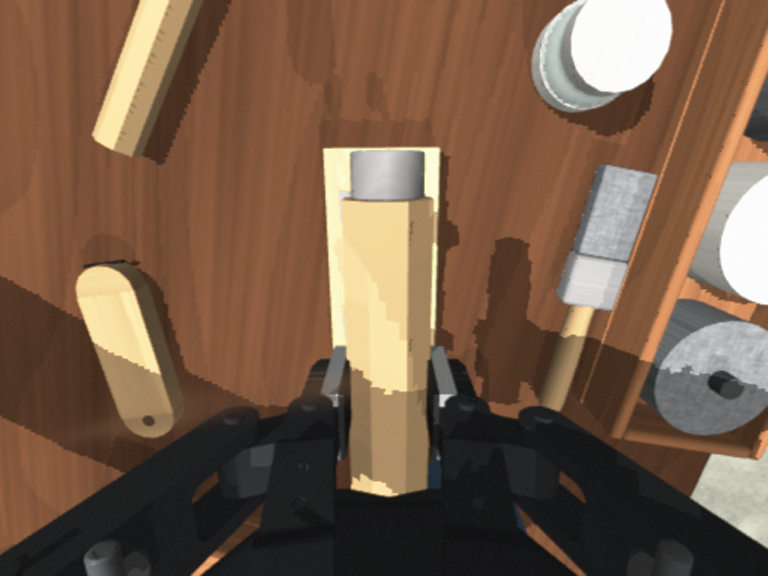

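```bash
python3 - <<'E'
from h import *
c,T=pickle.load(open("w.pkl","rb"))
for dz in(0,5,-5):
  print(dz,[ (proj(c,np.array([[626.4-.178*x,-.3+.984*x,180.1+9.6+14+dz*np.sign(x)]]),T)*1.5).round(0).tolist() for x in(63,-63)])
E
python3 -m jog '[{"claw":0.02,"tx":-0.35,"ty":-0.144,"tz":0.03,"twist":0.39},{"claw":0.02,"tx":-0.35,"ty":-0.144,"tz":0.03,"twist":0.39},{"claw":0.02,"tx":-0.35,"ty":-0.144,"tz":0.03,"twist":0.39},{"claw":0.02,"tx":-0.35,"ty":-0.144,"tz":0.03,"twist":0.39},{"claw":0.02,"tx":-0.35,"ty":-0.144,"tz":0.03,"twist":0.39},{"claw":0.02,"tx":-0.35,"ty":-0.144,"tz":0.03,"twist":0.39},{"claw":0.02,"tx":-0.35,"ty":-0.144,"tz":0.03,"twist":0.39},{"claw":0.02,"tx":-0.35,"ty":-0.144,"tz":0.03,"twist":0.39},{"claw":0.02,"tx":-0.35,"ty":-0.144,"tz":0.03,"twist":0.39},{"claw":0.02,"tx":-0.35,"ty":-0.144,"tz":0.03,"twist":0.39}]' >/dev/null; python3 d.py 547.1 -371.2 150 1.36
```

```text
0 [[[387.0, 198.0]], [[387.0, 547.0]]]
5 [[[387.0, 199.0]], [[387.0, 536.0]]]
-5 [[[387.0, 196.0]], [[387.0, 560.0]]]
d [ 0.0094  0.005  -0.0079] twist -0.0088 | t 5.22 pos [ 540.2 -379.3  142.1] yaw 1.351 gap 25.8 grip 91.3 F [ 0.3 -0.  -1.1] tilt [-0.003 -0.002 -1.   ] j7 0.2
```

```bash
python3 -m jog '[{"claw":0.02,"tx":0.001,"ty":0,"tz":0,"twist":0},{"claw":0.02,"tx":0.001,"ty":0,"tz":0,"twist":0},{"claw":0.02,"tx":0.001,"ty":0,"tz":0,"twist":0}]' >/dev/null; python3 d.py 547.1 -371.2 25 1.36;python3 w.py w3
python3 - <<'E'
from h import *
c,T=pickle.load(open("w.pkl","rb"))
q=(509.5,-355.8,-.215)
print((proj(c,place([(-100,95,45),(100,95,45),(-100,-95,45),(100,-95,45),(-92,87,45),(92,87,45)],q),T)*1.5).round(0).tolist())
E
```

```text
d [-0.0024  0.0025  0.1183] twist 0.0014 | t 5.47 pos [ 545.1 -368.5  143.3] yaw 1.361 gap 25.6 grip 91.3 F [ 0.7  0.2 -1.5] tilt [ 0.001 -0.    -1.   ] j7 0.19
[[130.0, 109.0], [504.0, 112.0], [179.0, 418.0], [479.0, 420.0], [147.0, 126.0], [488.0, 128.0]]
```

View pics/w3.png

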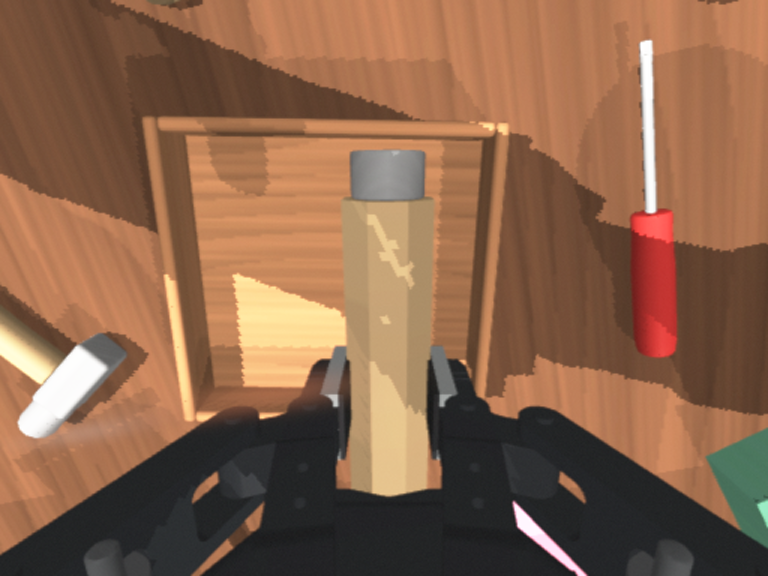

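Run:
```python
from h import *
c,T=pickle.load(open("w.pkl","rb"))
uv=np.array([(143,117),(507,124),(184,420),(491,330)])/1.5
W=np.array([ray(c,p,45,T) for p in uv]);print(W.round(1))
t=W[1]-W[0];print("top edge len",np.linalg.norm(t),"yaw",np.arctan2(t[1],t[0]));u=W[0]-W[2];print("side",np.linalg.norm(u),np.arctan2(u[1],u[0])-np.pi/2)
```

```text
[[ 437.4 -246.6   45. ]
 [ 628.4 -290.8   45. ]
 [ 394.3 -429.2   45. ]
 [ 603.4 -407.7   45. ]]
top edge len 196.0589448734534 yaw -0.22705649650868093
side 187.55006223220812 -0.23174470848224327
```

```bash
python3 -m jog '[{"claw":0.02,"tx":-0.0045,"ty":0.004,"tz":0.03,"twist":0.012},{"claw":0.02,"tx":-0.0045,"ty":0.004,"tz":0.06,"twist":0.012},{"claw":0.02,"tx":-0.0045,"ty":0.004,"tz":0.09,"twist":0.012},{"claw":0.02,"tx":-0.0045,"ty":0.004,"tz":0.11,"twist":0.012},{"claw":0.02,"tx":-0.0045,"ty":0.004,"tz":0.12,"twist":0.012},{"claw":0.02,"tx":-0.0045,"ty":0.004,"tz":0.12,"twist":0.012},{"claw":0.02,"tx":-0.0045,"ty":0.004,"tz":0.12,"twist":0.012}]' >/dev/null; python3 d.py 548 -373.6 12.5 1.349
```

```text
d [ 0.001  -0.0005  0.0116] twist -0.0003 | t 6.1 pos [ 548.3 -374.6   24.1] yaw 1.349 gap 26.0 grip 91.3 F [-0.1 -0.4  0. ] tilt [ 0.  0. -1.] j7 0.15
```

```bash
python3 -m jog '[{"claw":0.02,"tx":0,"ty":0,"tz":0.003,"twist":0},{"claw":0.02,"tx":0,"ty":0,"tz":0.006,"twist":0},{"claw":0.02,"tx":0,"ty":0,"tz":0.008,"twist":0},{"claw":0.02,"tx":0,"ty":0,"tz":0.0095,"twist":0},{"claw":0.02,"tx":0,"ty":0,"tz":0.011,"twist":0},{"claw":0.02,"tx":0,"ty":0,"tz":0.011,"twist":0}]'; python3 d.py 548 -373.6 12.5 1.349
```

```text
time_s: 6.6
tcp_pos: [547.7, -375.3, 12.7]
eef_rot: [[0.221, 0.975, 0.0], [0.975, -0.221, -0.0], [-0.0, 0.0, -1.0]]
ft_force: [-2.5, 0.8, 4.2]
finger_gap: 25.6
grip_force: 91.8
d [ 0.0017 -0.0001  0.0002] twist -0.0013 | t 6.6 pos [ 547.7 -375.3   12.7] yaw 1.348 gap 25.6 grip 91.8 F [-2.5  0.8  4.2] tilt [-0.  0. -1.] j7 0.15
```

```bash
python3 -m jog '[{"claw":0.026,"tx":0,"ty":0,"tz":0,"twist":0},{"claw":0.029,"tx":0,"ty":0,"tz":0,"twist":0},{"claw":0.033,"tx":0,"ty":0,"tz":0,"twist":0},{"claw":0.046,"tx":0,"ty":0,"tz":0,"twist":0},{"claw":0.046,"tx":0,"ty":0,"tz":0,"twist":0},{"claw":0.046,"tx":0,"ty":0,"tz":0,"twist":0},{"claw":0.046,"tx":0,"ty":0,"tz":-0.01,"twist":0},{"claw":0.046,"tx":0,"ty":0,"tz":-0.03,"twist":0},{"claw":0.046,"tx":0,"ty":0,"tz":-0.06,"twist":0},{"claw":0.046,"tx":0,"ty":0,"tz":-0.1,"twist":0}]' 30
python3 -m jog '[{"claw":0.085,"tx":0,"ty":0,"tz":-0.04,"twist":0},{"claw":0.085,"tx":0,"ty":0,"tz":-0.06,"twist":0},{"claw":0.085,"tx":0,"ty":0,"tz":-0.06,"twist":0},{"claw":0.085,"tx":0,"ty":0,"tz":-0.06,"twist":0}]' >/dev/null; python3 d.py 448.5 111.5 150 1.223
```

```text
time_s: 7.43
tcp_pos: [546.5, -374.3, 112.1]
eef_rot: [[0.221, 0.975, -0.003], [0.975, -0.221, 0.002], [0.001, -0.003, -1.0]]
ft_force: [-0.3, 0.3, 0.4]
finger_gap: 46.1
grip_force: 0.0
d [ 0.4529 -0.2049  0.0234] twist 0.1248 | t 7.77 pos [ 548.1 -375.4  174.5] yaw 1.348 gap 84.8 grip 0.0 F [ 0.3 -0.6 -0.6] tilt [-0.001  0.003 -1.   ] j7 0.19
```

```bash
python3 -m jog '[{"claw":0.085,"tx":0.453,"ty":-0.205,"tz":0.024,"twist":0.125},{"claw":0.085,"tx":0.453,"ty":-0.205,"tz":0.024,"twist":0.125},{"claw":0.085,"tx":0.453,"ty":-0.205,"tz":0.024,"twist":0.125},{"claw":0.085,"tx":0.453,"ty":-0.205,"tz":0.024,"twist":0.125},{"claw":0.085,"tx":0.453,"ty":-0.205,"tz":0.024,"twist":0.125},{"claw":0.085,"tx":0.453,"ty":-0.205,"tz":0.024,"twist":0.125},{"claw":0.085,"tx":0.453,"ty":-0.205,"tz":0.024,"twist":0.125},{"claw":0.085,"tx":0.453,"ty":-0.205,"tz":0.024,"twist":0.125},{"claw":0.085,"tx":0.453,"ty":-0.205,"tz":0.024,"twist":0.125},{"claw":0.085,"tx":0.453,"ty":-0.205,"tz":0.024,"twist":0.125}]' >/dev/null; python3 d.py 448.5 111.5 150 1.223
```

```text
d [ 0.0678 -0.0397  0.0017] twist -0.0004 | t 8.6 pos [462.7  34.2 151.7] yaw 1.223 gap 85.0 grip 0.0 F [1.6 0.6 0.1] tilt [-0.001 -0.001 -1.   ] j7 -0.63
```

```bash
python3 -m jog '[{"claw":0.085,"tx":0.068,"ty":-0.04,"tz":0.002,"twist":0},{"claw":0.085,"tx":0.068,"ty":-0.04,"tz":0.002,"twist":0},{"claw":0.085,"tx":0.068,"ty":-0.04,"tz":0.002,"twist":0},{"claw":0.085,"tx":0.068,"ty":-0.04,"tz":0.002,"twist":0},{"claw":0.085,"tx":0.068,"ty":-0.04,"tz":0.002,"twist":0}]' >/dev/null; python3 d.py 448.5 111.5 150 1.223; python3 w.py w4
cat > seg.py <<'E'
import sys;from h import *
import cv2
x,y,z=map(float,sys.argv[1:4])
c,T=pickle.load(open("w.pkl","rb"));im=c["img"].astype(int)
p=proj(c,np.array([[x,y,z]]),T)[0]
for th in (110,125,140):
    m=((im[...,1]>th)&(im[...,0]-im[...,2]>40)).astype(np.uint8)
    n,l=cv2.connectedComponents(m);k=l[int(p[1]),int(p[0])]
    if not k: print(th,"none",im[int(p[1]),int(p[0])]);continue
    pts=cv2.findNonZero((l==k).astype(np.uint8))[:,0]
    (a,s,ang)=cv2.minAreaRect(pts);B=cv2.boxPoints((a,s,ang))
    W=np.array([ray(c,b,z,T)[:2] for b in B]);e=sorted([W[1]-W[0],W[2]-W[1]],key=np.linalg.norm)
    print(th,"px",p.round(),len(pts),"ctr",W.mean(0).round(1),"wid,len",np.linalg.norm(e,axis=1).round(1),"yaw",round(np.arctan2(e[1][1],e[1][0])%np.pi,3))
E
python3 seg.py 448.5 111.5 24
```

```text
d [ 0.0014 -0.0014 -0.0002] twist 0.0001 | t 9.02 pos [449.3 109.7 149.8] yaw 1.223 gap 85.6 grip 0.0 F [-0.7 -0.4  0.7] tilt [-0.001 -0.001 -1.   ] j7 -0.81
110 px [256. 184.] 3628 ctr [445.8 101.9] wid,len [ 28.1 141.6] yaw 1.237
125 px [256. 184.] 3537 ctr [448.4 107.3] wid,len [ 27.2 129.6] yaw 1.237
140 px [256. 184.] 3469 ctr [448.4 107.3] wid,len [ 27.2 129.6] yaw 1.237
```

View pics/w4.png

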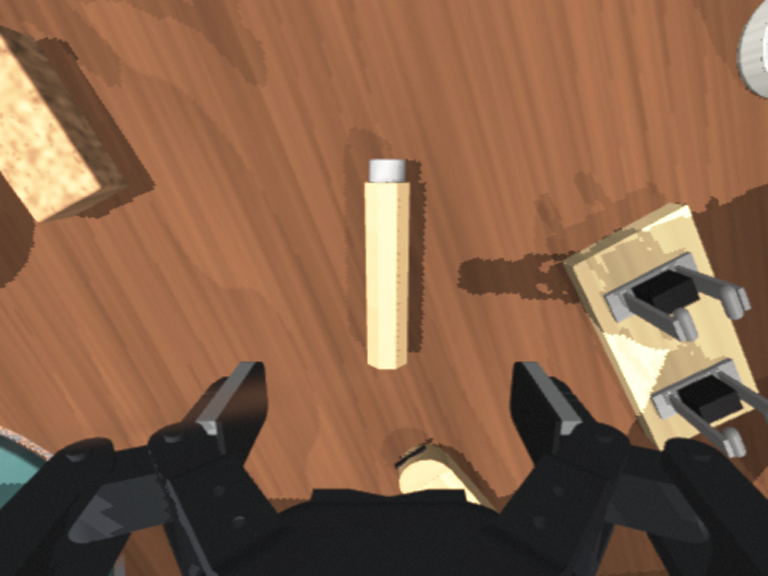

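```bash
python3 -m jog '[{"claw":0.07,"tx":-0.001,"ty":-0.0006,"tz":0.03,"twist":-0.009},{"claw":0.07,"tx":-0.001,"ty":-0.0006,"tz":0.06,"twist":-0.009},{"claw":0.07,"tx":-0.001,"ty":-0.0006,"tz":0.09,"twist":-0.009},{"claw":0.07,"tx":-0.001,"ty":-0.0006,"tz":0.115,"twist":-0.009},{"claw":0.07,"tx":-0.001,"ty":-0.0006,"tz":0.13,"twist":-0.009},{"claw":0.07,"tx":-0.001,"ty":-0.0006,"tz":0.138,"twist":-0.009},{"claw":0.07,"tx":-0.001,"ty":-0.0006,"tz":0.142,"twist":-0.009},{"claw":0.07,"tx":-0.001,"ty":-0.0006,"tz":0.145,"twist":-0.009},{"claw":0.07,"tx":-0.001,"ty":-0.0006,"tz":0.145,"twist":-0.009}]' 30 >/dev/null; python3 d.py 448.4 109 5 1.232
```

```text
d [-0.0004 -0.0007  0.0006] twist -0.0008 | t 9.82 pos [449.1 109.1   5.6] yaw 1.231 gap 69.7 grip 0.0 F [ 0.3 -0.3 -0.7] tilt [ 0.  0. -1.] j7 -0.98
```

```bash
python3 -m jog '[{"claw":0.02,"tx":0,"ty":0,"tz":0,"twist":0},{"claw":0.02,"tx":0,"ty":0,"tz":0,"twist":0},{"claw":0.02,"tx":0,"ty":0,"tz":0,"twist":0},{"claw":0.02,"tx":0,"ty":0,"tz":0,"twist":0},{"claw":0.02,"tx":0,"ty":0,"tz":0,"twist":0},{"claw":0.02,"tx":0,"ty":0,"tz":0,"twist":0}]' 30; python3 -m jog '[{"claw":0.02,"tx":0,"ty":0,"tz":0,"twist":0},{"claw":0.02,"tx":0,"ty":0,"tz":-0.005,"twist":0},{"claw":0.02,"tx":0,"ty":0,"tz":-0.03,"twist":0},{"claw":0.02,"tx":0,"ty":0,"tz":-0.06,"twist":0},{"claw":0.02,"tx":0,"ty":0,"tz":-0.1,"twist":0},{"claw":0.02,"tx":0,"ty":0,"tz":-0.14,"twist":0},{"claw":0.02,"tx":0,"ty":0,"tz":-0.145,"twist":0},{"claw":0.02,"tx":0,"ty":0,"tz":-0.145,"twist":0}]' 60 | tail -2; python3 d.py 470 -356.2 145 1.349; python3 w.py w5
```

```text
time_s: 10.32
tcp_pos: [449.1, 109.4, 5.9]
eef_rot: [[0.333, 0.943, 0.001], [0.943, -0.333, -0.0], [0.0, 0.001, -1.0]]
ft_force: [-2.1, -1.3, 8.9]
finger_gap: 27.1
grip_force: 30.6
finger_gap: 26.5
grip_force: 59.7
d [-0.4326  0.1738  0.0079] twist -0.1175 | t 10.98 pos [450.1 109.5 152.9] yaw 1.231 gap 26.5 grip 59.7 F [-0.6 -0.5 -1.8] tilt [ 0.002  0.005 -1.   ] j7 -0.81
```

```bash
python3 -m jog '[{"claw":0.02,"tx":-0.433,"ty":0.174,"tz":0.008,"twist":-0.1175},{"claw":0.02,"tx":-0.433,"ty":0.174,"tz":0.008,"twist":-0.1175},{"claw":0.02,"tx":-0.433,"ty":0.174,"tz":0.008,"twist":-0.1175},{"claw":0.02,"tx":-0.433,"ty":0.174,"tz":0.008,"twist":-0.1175},{"claw":0.02,"tx":-0.433,"ty":0.174,"tz":0.008,"twist":-0.1175},{"claw":0.02,"tx":-0.433,"ty":0.174,"tz":0.008,"twist":-0.1175},{"claw":0.02,"tx":-0.433,"ty":0.174,"tz":0.008,"twist":-0.1175},{"claw":0.02,"tx":-0.433,"ty":0.174,"tz":0.008,"twist":-0.1175},{"claw":0.02,"tx":-0.433,"ty":0.174,"tz":0.008,"twist":-0.1175},{"claw":0.02,"tx":-0.433,"ty":0.174,"tz":0.008,"twist":-0.1175}]' >/dev/null; python3 d.py 470 -356 145 1.349
```

```text
d [-0.0521  0.0166 -0.0038] twist 0.0004 | t 11.87 pos [ 465.3 -301.5  141.3] yaw 1.349 gap 26.1 grip 59.7 F [ 0.8  0.9 -0.9] tilt [ 0.001 -0.003 -1.   ] j7 0.16
```

```bash
python3 -m jog '[{"claw":0.02,"tx":-0.052,"ty":0.0165,"tz":0,"twist":0},{"claw":0.02,"tx":-0.052,"ty":0.0165,"tz":0,"twist":0},{"claw":0.02,"tx":-0.052,"ty":0.0165,"tz":0,"twist":0},{"claw":0.02,"tx":-0.052,"ty":0.0165,"tz":0,"twist":0},{"claw":0.02,"tx":-0.052,"ty":0.0165,"tz":0,"twist":0}]' >/dev/null; python3 d.py 470 -356 27 1.349; python3 w.py w6
```

```text
d [-3.400e-03  1.000e-04  1.149e-01] twist 0.0014 | t 12.28 pos [ 470.9 -352.8  141.9] yaw 1.35 gap 26.6 grip 59.7 F [-0.5 -0.4 -1.6] tilt [ 0.001 -0.002 -1.   ] j7 0.23
```

View pics/w6.png

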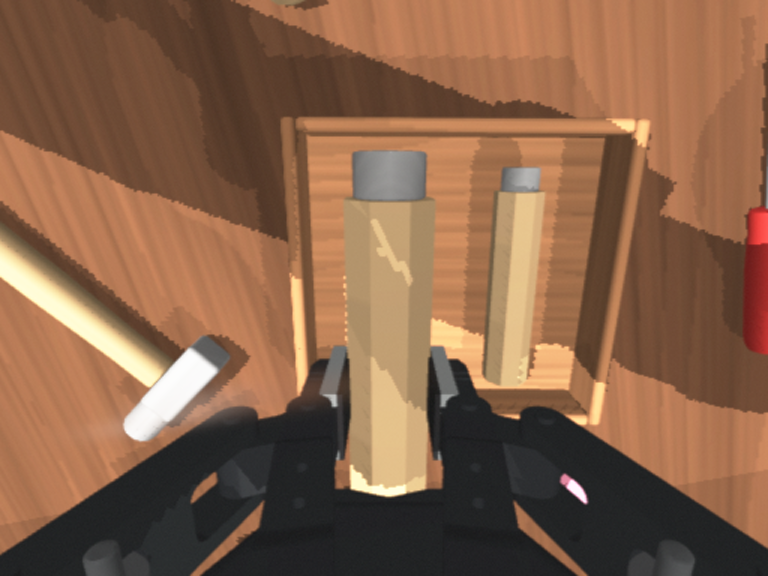

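```bash
python3 -m jog '[{"claw":0.02,"tx":-0.0035,"ty":0,"tz":0.03,"twist":0.001},{"claw":0.02,"tx":-0.0035,"ty":0,"tz":0.06,"twist":0.001},{"claw":0.02,"tx":-0.0035,"ty":0,"tz":0.09,"twist":0.001},{"claw":0.02,"tx":-0.0035,"ty":0,"tz":0.11,"twist":0.001},{"claw":0.02,"tx":-0.0035,"ty":0,"tz":0.117,"twist":0.001},{"claw":0.02,"tx":-0.0035,"ty":0,"tz":0.117,"twist":0.001},{"claw":0.02,"tx":-0.0035,"ty":0,"tz":0.117,"twist":0.001}]' >/dev/null; python3 d.py 470 -356 13.7 1.349
```

```text
d [ 0.001  -0.0012  0.0133] twist 0.0001 | t 12.92 pos [ 470.9 -357.3   27. ] yaw 1.349 gap 26.2 grip 59.7 F [-0.3 -0.5 -0.3] tilt [-0.  0. -1.] j7 0.19
```

```bash
python3 -m jog '[{"claw":0.02,"tx":0,"ty":0,"tz":0.004,"twist":0},{"claw":0.02,"tx":0,"ty":0,"tz":0.007,"twist":0},{"claw":0.02,"tx":0,"ty":0,"tz":0.01,"twist":0},{"claw":0.02,"tx":0,"ty":0,"tz":0.0115,"twist":0},{"claw":0.02,"tx":0,"ty":0,"tz":0.0125,"twist":0},{"claw":0.02,"tx":0,"ty":0,"tz":0.0125,"twist":0}]'; python3 d.py 470 -356 13.7 1.349
```

```text
time_s: 13.42
tcp_pos: [470.4, -357.7, 14.1]
eef_rot: [[0.221, 0.975, -0.0], [0.975, -0.221, -0.0], [-0.0, -0.0, -1.0]]
ft_force: [-2.3, 0.7, 3.9]
finger_gap: 26.4
grip_force: 60.3
d [ 0.0016 -0.0008  0.0004] twist -0.0008 | t 13.42 pos [ 470.4 -357.7   14.1] yaw 1.348 gap 26.4 grip 60.3 F [-2.3  0.7  3.9] tilt [-0. -0. -1.] j7 0.18
```

```bash
python3 -m jog '[{"claw":0.026,"tx":0,"ty":0,"tz":0,"twist":0},{"claw":0.029,"tx":0,"ty":0,"tz":0,"twist":0},{"claw":0.033,"tx":0,"ty":0,"tz":0,"twist":0},{"claw":0.046,"tx":0,"ty":0,"tz":0,"twist":0},{"claw":0.046,"tx":0,"ty":0,"tz":0,"twist":0},{"claw":0.046,"tx":0,"ty":0,"tz":0,"twist":0},{"claw":0.046,"tx":0,"ty":0,"tz":-0.01,"twist":0},{"claw":0.046,"tx":0,"ty":0,"tz":-0.03,"twist":0},{"claw":0.046,"tx":0,"ty":0,"tz":-0.06,"twist":0},{"claw":0.046,"tx":0,"ty":0,"tz":-0.1,"twist":0}]' 30 >/dev/null
python3 -m jog '[{"claw":0.085,"tx":0,"ty":0,"tz":-0.03,"twist":0},{"claw":0.085,"tx":0,"ty":0,"tz":-0.04,"twist":0},{"claw":0.085,"tx":0,"ty":0,"tz":-0.04,"twist":0},{"claw":0.085,"tx":0,"ty":0,"tz":-0.04,"twist":0}]' >/dev/null; python3 d.py 437 -104 150 1.88; python3 w.py w7
python3 - <<'E'
from h import *
c,T=pickle.load(open("w.pkl","rb"))
# inner-floor positions of both handles
q=(510.5,-358,-.222)
for l in [(-40,-7,34),(40,-7,34)]:print(place([l],q)[0].round(1))
E
python3 seg.py 470.5 -357.5 34; python3 seg.py 548 -375 34
```

```text
d [ 0.2401 -0.0886  0.0041] twist -0.5318 | t 14.58 pos [ 470.4 -357.8  154.3] yaw 1.348 gap 84.9 grip 0.0 F [-0.  -0.  -0.7] tilt [-0.001  0.001 -1.   ] j7 0.24
[ 469.9 -356.    34. ]
[ 548.  -373.6   34. ]
110 px [258. 186.] 20130 ctr [ 504.7 -353.7] wid,len [152.5 163. ] yaw 1.47
125 px [258. 186.] 13552 ctr [ 507.7 -354. ] wid,len [147.2 159.7] yaw 1.286
140 px [258. 186.] 9137 ctr [ 512.9 -371. ] wid,len [132.7 134.9] yaw 2.919
110 px [338. 186.] 20130 ctr [ 504.7 -353.7] wid,len [152.5 163. ] yaw 1.47
125 px [338. 186.] 13552 ctr [ 507.7 -354. ] wid,len [147.2 159.7] yaw 1.286
140 px [338. 186.] 9137 ctr [ 512.9 -371. ] wid,len [132.7 134.9] yaw 2.919
```

```bash
python3 -m jog '[{"claw":0.085,"tx":0.24,"ty":-0.0885,"tz":0.004,"twist":-0.532},{"claw":0.085,"tx":0.24,"ty":-0.0885,"tz":0.004,"twist":-0.532},{"claw":0.085,"tx":0.24,"ty":-0.0885,"tz":0.004,"twist":-0.532},{"claw":0.085,"tx":0.24,"ty":-0.0885,"tz":0.004,"twist":-0.532},{"claw":0.085,"tx":0.24,"ty":-0.0885,"tz":0.004,"twist":-0.532},{"claw":0.085,"tx":0.24,"ty":-0.0885,"tz":0.004,"twist":-0.532},{"claw":0.085,"tx":0.24,"ty":-0.0885,"tz":0.004,"twist":-0.532},{"claw":0.085,"tx":0.24,"ty":-0.0885,"tz":0.004,"twist":-0.532},{"claw":0.085,"tx":0.24,"ty":-0.0885,"tz":0.004,"twist":-0.532},{"claw":0.085,"tx":0.24,"ty":-0.0885,"tz":0.004,"twist":-0.532}]' >/dev/null
python3 -m jog '[{"claw":0.085,"tx":0,"ty":0,"tz":0,"twist":0},{"claw":0.085,"tx":0,"ty":0,"tz":0,"twist":0},{"claw":0.085,"tx":0,"ty":0,"tz":0,"twist":0}]' >/dev/null; python3 d.py 437 -104 150 1.88; python3 w.py w8; python3 seg.py 437 -104 20
```

```text
d [ 0.0006  0.0002 -0.0004] twist -0.0008 | t 15.72 pos [ 437.  -104.6  149.6] yaw 1.879 gap 85.1 grip 0.0 F [-0.3  0.1  0.4] tilt [ 0. -0. -1.] j7 0.32
110 px [259. 183.] 5796 ctr [ 437.3 -110. ] wid,len [ 43.4 148.4] yaw 1.901
125 px [259. 183.] 5597 ctr [ 437.8 -109.9] wid,len [ 42.4 148.4] yaw 1.901
140 px [259. 183.] 4992 ctr [ 434.9 -100.7] wid,len [ 42.4 129.2] yaw 1.901
```

```bash
python3 -m jog '[{"claw":0.085,"tx":-0.0035,"ty":-0.0005,"tz":0.03,"twist":-0.021},{"claw":0.085,"tx":-0.0035,"ty":-0.0005,"tz":0.06,"twist":-0.021},{"claw":0.085,"tx":-0.0035,"ty":-0.0005,"tz":0.09,"twist":-0.021},{"claw":0.085,"tx":-0.0035,"ty":-0.0005,"tz":0.115,"twist":-0.021},{"claw":0.085,"tx":-0.0035,"ty":-0.0005,"tz":0.13,"twist":-0.021},{"claw":0.085,"tx":-0.0035,"ty":-0.0005,"tz":0.138,"twist":-0.021},{"claw":0.085,"tx":-0.0035,"ty":-0.0005,"tz":0.142,"twist":-0.021},{"claw":0.085,"tx":-0.0035,"ty":-0.0005,"tz":0.146,"twist":-0.021},{"claw":0.085,"tx":-0.0035,"ty":-0.0005,"tz":0.146,"twist":-0.021}]' 30 >/dev/null; python3 d.py 437.5 -108 3.5 1.9
python3 -m jog '[{"claw":0.036,"tx":0,"ty":0,"tz":0,"twist":0},{"claw":0.036,"tx":0,"ty":0,"tz":0,"twist":0},{"claw":0.036,"tx":0,"ty":0,"tz":0,"twist":0},{"claw":0.036,"tx":0,"ty":0,"tz":0,"twist":0},{"claw":0.036,"tx":0,"ty":0,"tz":0,"twist":0},{"claw":0.036,"tx":0,"ty":0,"tz":0,"twist":0}]' 30
```

```text
d [-0.0002 -0.0005  0.0004] twist 0.0011 | t 16.52 pos [ 437.9 -107.6    3.9] yaw 1.901 gap 85.1 grip 0.0 F [-0.1 -0.1 -0.5] tilt [-0.  0. -1.] j7 0.14
time_s: 17.02
tcp_pos: [437.9, -107.7, 4.3]
eef_rot: [[-0.324, 0.946, 0.001], [0.946, 0.324, -0.0], [-0.001, 0.001, -1.0]]
ft_force: [-2.2, -0.1, 9.8]
finger_gap: 43.5
grip_force: 29.3
```

```bash
python3 -m jog '[{"claw":0.036,"tx":0,"ty":0,"tz":0,"twist":0},{"claw":0.036,"tx":0,"ty":0,"tz":-0.005,"twist":0},{"claw":0.036,"tx":0,"ty":0,"tz":-0.03,"twist":0},{"claw":0.036,"tx":0,"ty":0,"tz":-0.06,"twist":0},{"claw":0.036,"tx":0,"ty":0,"tz":-0.1,"twist":0},{"claw":0.036,"tx":0,"ty":0,"tz":-0.14,"twist":0},{"claw":0.036,"tx":0,"ty":0,"tz":-0.15,"twist":0},{"claw":0.036,"tx":0,"ty":0,"tz":-0.15,"twist":0}]' 60 | tail -2; python3 d.py 477 380.5 150 2.866
```

```text
finger_gap: 42.2
grip_force: 62.2
d [0.45   0.1942 0.0059] twist -0.9652 | t 17.68 pos [ 439.  -108.1  156.9] yaw 1.901 gap 42.2 grip 62.2 F [ 0.4 -0.4 -1.3] tilt [-0.004  0.004 -1.   ] j7 0.34
```

```bash
python3 -m jog '[{"claw":0.036,"tx":0.45,"ty":0.194,"tz":0.006,"twist":-0.965},{"claw":0.036,"tx":0.45,"ty":0.194,"tz":0.006,"twist":-0.965},{"claw":0.036,"tx":0.45,"ty":0.194,"tz":0.006,"twist":-0.965},{"claw":0.036,"tx":0.45,"ty":0.194,"tz":0.006,"twist":-0.965},{"claw":0.036,"tx":0.45,"ty":0.194,"tz":0.006,"twist":-0.965},{"claw":0.036,"tx":0.45,"ty":0.194,"tz":0.006,"twist":-0.965},{"claw":0.036,"tx":0.45,"ty":0.194,"tz":0.006,"twist":-0.965},{"claw":0.036,"tx":0.45,"ty":0.194,"tz":0.006,"twist":-0.965},{"claw":0.036,"tx":0.45,"ty":0.194,"tz":0.006,"twist":-0.965},{"claw":0.036,"tx":0.45,"ty":0.194,"tz":0.006,"twist":-0.965}]' >/dev/null;  python3 d.py 477 380.5 150 2.866
```

```text
d [ 0.0113  0.0705 -0.003 ] twist 0.0008 | t 18.52 pos [468.8 309.5 147.1] yaw 2.867 gap 42.2 grip 62.1 F [ 0.3 -1.7  0.5] tilt [ 0.002 -0.001 -1.   ] j7 0.28
```

```bash
python3 -m jog '[{"claw":0.036,"tx":0.011,"ty":0.0705,"tz":0,"twist":0},{"claw":0.036,"tx":0.011,"ty":0.0705,"tz":0,"twist":0},{"claw":0.036,"tx":0.011,"ty":0.0705,"tz":0,"twist":0},{"claw":0.036,"tx":0.011,"ty":0.0705,"tz":0,"twist":0},{"claw":0.036,"tx":0.011,"ty":0.0705,"tz":0,"twist":0},{"claw":0.036,"tx":0.011,"ty":0.0705,"tz":0,"twist":0}]' >/dev/null;  python3 d.py 477 380.5 25 2.866; python3 w.py w9
python3 - <<'E'
from h import *
import cv2
c,T=pickle.load(open("w.pkl","rb"));im=c["img"].astype(int)
q=(477,380.5,-.276)
print((proj(c,place([(-100,-80,55),(-100,80,55),(100,80,55),(100,-80,55)],q),T)).round(0).tolist())
m=((im.max(2)-im.min(2)<25)&(im.min(2)>110)).astype(np.uint8)
n,l,st,_=cv2.connectedComponentsWithStats(m);k=1+np.argmax(st[1:,4]);print(st[k])
h=cv2.convexHull(cv2.findNonZero((l==k).astype(np.uint8)));a=cv2.approxPolyDP(h,4,True)[:,0]
co,si=np.cos(q[2]),np.sin(q[2])
for p in a:
    w=ray(c,p,55,T)[:2]-q[:2];print(p,"tub-local",(co*w[0]+si*w[1]).round(1),(-si*w[0]+co*w[1]).round(1))
E
```

```text
d [0.0019 0.0029 0.1229] twist -0.0008 | t 19.02 pos [478.2 377.4 147.9] yaw 2.865 gap 42.2 grip 62.1 F [ 0.8 -0.8 -0.4] tilt [ 0.    -0.001 -1.   ] j7 0.19
[[161.0, 70.0], [366.0, 70.0], [344.0, 290.0], [182.0, 289.0]]
[  181    85   159   188 11735]
[339  85] tub-local -89.0 59.8
[324 264] tub-local 71.5 58.7
[316 272] tub-local 80.2 51.6
[203 272] tub-local 80.3 -57.9
[194 265] tub-local 72.6 -66.1
[181  86] tub-local -88.3 -65.6
```

```bash
python3 -m jog '[{"claw":0.036,"tx":0.001,"ty":0.001,"tz":0.03,"twist":0},{"claw":0.036,"tx":0.001,"ty":0.001,"tz":0.06,"twist":0},{"claw":0.036,"tx":0.001,"ty":0.001,"tz":0.09,"twist":0},{"claw":0.036,"tx":0.001,"ty":0.001,"tz":0.11,"twist":0},{"claw":0.036,"tx":0.001,"ty":0.001,"tz":0.122,"twist":0},{"claw":0.036,"tx":0.001,"ty":0.001,"tz":0.122,"twist":0},{"claw":0.036,"tx":0.001,"ty":0.001,"tz":0.122,"twist":0}]' ; python3 d.py 477 379 9 2.866
```

```text
time_s: 19.65
tcp_pos: [477.6, 379.8, 27.2]
eef_rot: [[-0.962, 0.272, -0.0], [0.272, 0.962, 0.0], [0.0, 0.0, -1.0]]
ft_force: [-0.3, 0.2, -0.8]
finger_gap: 42.5
grip_force: 62.1
d [ 0.0004 -0.0009  0.0182] twist -0.0002 | t 19.65 pos [477.6 379.8  27.2] yaw 2.866 gap 42.5 grip 62.1 F [-0.3  0.2 -0.8] tilt [ 0.  0. -1.] j7 0.1
```

```bash
python3 -m jog '[{"claw":0.036,"tx":0,"ty":-0.001,"tz":0.006,"twist":0},{"claw":0.036,"tx":0,"ty":-0.001,"tz":0.01,"twist":0},{"claw":0.036,"tx":0,"ty":-0.001,"tz":0.013,"twist":0},{"claw":0.036,"tx":0,"ty":-0.001,"tz":0.015,"twist":0},{"claw":0.036,"tx":0,"ty":-0.001,"tz":0.0165,"twist":0},{"claw":0.036,"tx":0,"ty":-0.001,"tz":0.018,"twist":0},{"claw":0.036,"tx":0,"ty":-0.001,"tz":0.018,"twist":0}]'
```

```text
time_s: 20.23
tcp_pos: [477.2, 379.1, 9.6]
eef_rot: [[-0.962, 0.272, 0.001], [0.272, 0.962, -0.0], [-0.001, -0.0, -1.0]]
ft_force: [-4.9, -6.5, 16.8]
finger_gap: 42.3
grip_force: 64.1
```

```bash
python3 -m jog '[{"claw":0.036,"tx":0,"ty":0,"tz":-0.001,"twist":0},{"claw":0.043,"tx":0,"ty":0,"tz":-0.001,"twist":0},{"claw":0.046,"tx":0,"ty":0,"tz":-0.001,"twist":0},{"claw":0.05,"tx":0,"ty":0,"tz":-0.001,"twist":0},{"claw":0.062,"tx":0,"ty":0,"tz":-0.001,"twist":0},{"claw":0.062,"tx":0,"ty":0,"tz":-0.001,"twist":0},{"claw":0.062,"tx":0,"ty":0,"tz":-0.001,"twist":0},{"claw":0.062,"tx":0,"ty":0,"tz":-0.02,"twist":0},{"claw":0.062,"tx":0,"ty":0,"tz":-0.05,"twist":0},{"claw":0.062,"tx":0,"ty":0,"tz":-0.09,"twist":0}]' 30
python3 -m jog '[{"claw":0.062,"tx":0,"ty":0,"tz":-0.04,"twist":0},{"claw":0.062,"tx":0,"ty":0,"tz":-0.08,"twist":0},{"claw":0.062,"tx":0,"ty":0,"tz":-0.08,"twist":0},{"claw":0.062,"tx":0,"ty":0,"tz":-0.08,"twist":0},{"claw":0.062,"tx":0,"ty":0,"tz":-0.08,"twist":0}]' >/dev/null; python3 d.py 477 379 180 2.866; python3 w.py w10; python3 seg.py 477 379 25
python3 - <<'E'
from h import *
import cv2
C=cams()
def outl(n,q,K):
    return proj(C[n],place(K,q))
old={n:cv2.imread(f"pics/{n}0.png")[:,:,::-1].astype(int) for n in C}
# tray/tub shift: compare rim patches with first pictures; handles present
for n in C:
    im=C[n]["img"];
    for nm,q,K in(("tray",(510.5,-358,-.222),[(-100,-95,45),(-100,95,45),(100,95,45),(100,-95,45)]),("tub",(477,380,-.276),[(-100,-80,55),(-100,80,55),(100,80,55),(100,-80,55)])):
        for p in outl(n,q,K).astype(int):
            x,y=p;w=9
            if not(16<x<496 and 16<y<368):continue
            t=old[n][y-w:y+w,x-w:x+w].astype(np.uint8);r=cv2.matchTemplate(np.ascontiguousarray(im[y-15:y+15,x-15:x+15]),t,cv2.TM_CCOEFF_NORMED)
            _,v,_,loc=cv2.minMaxLoc(r);print(n,nm,p,"shift",loc[0]-6,loc[1]-6,round(v,2))
E
```

```text
time_s: 21.07
tcp_pos: [475.9, 378.1, 97.7]
eef_rot: [[-0.962, 0.271, -0.004], [0.271, 0.962, -0.002], [0.003, -0.003, -1.0]]
ft_force: [1.0, 0.8, 0.1]
finger_gap: 62.2
grip_force: 0.0
d [ 0.0002  0.0003 -0.0016] twist 0.0 | t 21.48 pos [477.1 378.6 178.4] yaw 2.866 gap 62.0 grip 0.0 F [ 0.3  0.  -1.3] tilt [-0. -0. -1.] j7 0.21
110 px [260. 178.] 4946 ctr [478.4 378.6] wid,len [ 42.9 148.3] yaw 2.846
125 px [260. 178.] 4936 ctr [478.4 378.6] wid,len [ 42.9 148.3] yaw 2.846
140 px [260. 178.] 4930 ctr [478.4 378.6] wid,len [ 42.9 148.3] yaw 2.846
scene tray [140 188] shift 0 0 1.0
scene tray [200 185] shift 1 0 0.61
scene tray [199 227] shift 0 0 0.77
scene tray [133 230] shift 0 0 0.79
scene tub [351 143] shift 0 0 1.0
scene tub [394 142] shift 0 0 1.0
scene tub [410 175] shift 0 0 1.0
scene tub [362 176] shift 0 0 1.0
side tray [283 145] shift 6 -2 0.14
side tray [272 175] shift -6 -6 0.03
side tray [223 164] shift 0 0 0.95
side tray [237 136] shift 0 0 0.88
side tub [293 306] shift 0 0 1.0
side tub [278 354] shift 0 0 0.99
side tub [209 332] shift 0 0 0.98
side tub [230 286] shift 0 0 0.95
```

Run:
```python
from h import *
import cv2
c,_=pickle.load(open("w.pkl","rb"))
im=cv2.resize(cv2.imread("pics/w7.png"),(512,384),interpolation=cv2.INTER_AREA)
a=1.348;T=np.eye(4);T[:3,:3]=np.array([[np.cos(a),np.sin(a),0],[np.sin(a),-np.cos(a),0],[0,0,-1]]);T[:3,3]=(470.4,-357.8,154.3);T=T@np.array(c["tool_from_camera"])
hsv=cv2.cvtColor(im,cv2.COLOR_BGR2HSV)
for x,y in((470.5,-357.5),(548,-375)):
    p=proj(c,np.array([[x,y,34]]),T)[0].astype(int);h=hsv[p[1],p[0]]
    for sm in(110,125):
        m=((hsv[...,1]<sm)&(hsv[...,0]>13)&(hsv[...,2]>90)).astype(np.uint8);n,l=cv2.connectedComponents(m);k=l[p[1],p[0]]
        if not k: print("none",h);continue
        B=cv2.boxPoints(cv2.minAreaRect(cv2.findNonZero((l==k).astype(np.uint8))));W=np.array([ray(c,b,34,T)[:2] for b in B]);e=sorted([W[1]-W[0],W[2]-W[1]],key=np.linalg.norm)
        print(h,W.mean(0).round(1),np.linalg.norm(e,axis=1).round(1),round(np.arctan2(e[1][1],e[1][0])%np.pi,3))
```

```text
[ 17 104 220] [ 469.8 -352.7] [ 25.3 141.3] 1.318
[ 17 104 220] [ 463.5 -351.3] [ 38.9 141.2] 1.363
[ 17 104 221] [ 545.  -369.5] [ 28.1 141.7] 1.338
[ 17 104 221] [ 545.6 -369.8] [ 29.9 141.9] 1.354
```

Both eight-sided handles lie flat, parallel and apart in the tray, and the flat handle lies centred in the tub. I'm handing the job in.

```bash
python3 -c "
from bench import ctrl
print(ctrl.job_done())"
```

```text
the job is handed in; nothing more can be done
None
```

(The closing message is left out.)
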